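# Lay out the flat-pack fittings on their outlined pads

## Robot

A 7-joint arm with a two-finger parallel gripper is mounted at the origin on the work surface. World frame = base frame: x ahead of the robot, y to its left, z up, the work surface at z = 0. Lengths are in mm, angles in rad, forces in N, time in s.
With the tool pointing down it reaches from about 400 to 875 mm from the base axis. Payload 19.3 kg.
Tool frame: the origin (TCP) lies at the very end of the fingers, on their centre line; the grasp point (between the pads) lies 19 mm behind it (grip_point_offset is the z of the grasp point in the tool frame, in mm); z points along the fingers, y is the line along which they close (so a half turn about z gives the same grasp; the last joint's range is limited). The gripper opens to 85 mm and grips with 20 to 120 N. Pads are 22 mm wide; open, the fingers measure 114 mm over their backs; the gripper's body (76 mm by 85 mm) begins 54 mm behind the grasp point. The pads swing forward as they close: fully open they stand 13 mm farther back than shut.
Start: joints at [1.078, 0.521, -0.036, 1.599, 0.021, 1.021, -0.113], TCP at [256.419, -569.968, 231.291] pointing down, gripper open.
Joint ranges: [-2.91, 2.91], [-0.3, 2.13], [-1.5, 1.42], [0.17, 2.43], [-1.26, 4.41], [0.16, 1.93], [-2.52, 2.52]. Speed limits (rad/s): [1.89, 1.89, 2.39, 2.39, 3.01, 3.01, 3.01].

## Interface

Orientations are given as a 3x3 rotation matrix whose columns are the frame's x, y, z axes.
In Python, from workcell import movep, movel, goto_joints, open_gripper, clamp, wait, inverse_kinematics, read_state, camera, PlanningError, finish_job, grip_point_offset gives the robot as it stands. Calls block until the motion is done:
- movep(position, orientation): joint-space move of the TCP to a pose.
- movel(position, frame=None, max_speed=150, guard=None): straight line of the TCP; frame=None keeps the orientation; max_speed is the mean speed in mm/s. With guard (N) it stops when the force on the tool has changed by that much, and returns True; else False.
- goto_joints(angles): joint-space move.
- open_gripper() and clamp(): open the fingers fully, or close them until they stop; the grip force is fixed at half the most.
- wait(seconds).
- inverse_kinematics(position, orientation): joint angles nearest the present ones, or None.
- read_state(): the state.
- camera(name): name is "scene" or "top"; returns a dict with "image" (480x640x3 uint8, blue, green, red), "range_z" (480x640 float32, mm along the optical axis (not along the pixel's ray), 0 where there is no reading), "fx", "fy", "cx", "cy" (pixels), "cam_to_world" (4x4, takes a point from camera to world coordinates). Camera axes: x right, y up, looking along -z (the intrinsics and any distortion apply to the point x, -y, -z); pixel columns grow to the right and rows downward; lengths in mm; the calibration is good to about 2 mm. A picture is of the moment at which its call begins.
A pose or a line that the arm cannot do raises PlanningError and nothing moves.
- finish_job(): hands the job in; it is judged then, once.
The state is a dict: "time": time; "qpos": joint angles; "qvel": joint speeds; "joint_efforts": joint torques, N m; "eef_pos": TCP position; "tool_rot": TCP orientation; "ft_force": force on the tool from outside, world axes, zero at the start; "torque": the same for the moment, N m; "finger_gap": finger opening in mm; "gripper_force": force on a finger pad.
Only numpy, scipy, OpenCV 4.12 (cv2) and the standard library are available. Lean on these libraries where they do the work, as an engineer would, in place of code of your own. Each camera call takes 0.05 s, during which the arm holds its last target. There are 200 camera calls.

## Task

Lay out the fittings for the flat-pack build: put the large L-bracket, the small L-bracket, the glass jar and the bit holder each on the black foam pad whose white outline matches its shape and size, in any order. Each piece should lie or stand on its base within its outline, turned the way the outline is drawn, with the jar kept upright all along.

Things in the scene. Friction and masses are not known exactly. Their poses are not given: they have to be found in the camera images.
- large_bracket: Large chrome L-bracket lying flat: two arms at right angles, each 90 mm long over all, 22 mm wide, 6 mm thick, about 140 g. Origin: on the underside, centre of the 90 x 90 mm square the L fits in (in the air inside the elbow). Elbow at the -x -y corner; one arm runs along x, centre line y = -34 mm, the other along y, centre line x = -34 mm. z up. Goes on pad_large_l.
- large_bracket_elbow (a point): Point on the top face of the large L-bracket, in the middle of its elbow, where the two arms' centre lines cross: at (-34, -34, 6) mm in the bracket's frame. Axes as the bracket's.
- small_bracket: Small chrome L-bracket lying flat: two arms at right angles, each 56 mm long over all, 18 mm wide, 6 mm thick, about 70 g. Origin: on the underside, centre of the 56 x 56 mm square the L fits in (in the air inside the elbow). Elbow at the -x -y corner; one arm runs along x, centre line y = -19 mm, the other along y, centre line x = -19 mm. z up. Goes on pad_small_l.
- small_bracket_elbow (a point): Point on the top face of the small L-bracket, in the middle of its elbow, where the two arms' centre lines cross: at (-19, -19, 6) mm in the bracket's frame. Axes as the bracket's.
- jar: Small round glass jar standing upright, 56 mm in diameter, 60 mm tall with its 52 mm wide, 13 mm high aluminium screw lid (lid closed and rigid), about 140 g. The glass is straight-sided from 0 to 42 mm height. Origin: centre of its underside, z up. To be stood on pad_round.
- bit_holder: Blue plastic bit holder: a block 86 mm long (x), 28 mm wide (y) and 30 mm high, standing on its base, with a row of six thin steel bits rising a further 18 mm from its top, about 100 g. Origin: centre of its underside, z up. Either way round is right. To be stood on pad_rect.
- pad_large_l: Fixed flat black foam pad, 110 x 110 mm, 4 mm thick, lying on the table; white line on its top: the outline of the large L-bracket (90 mm arms, 22 mm wide, drawn about 4 mm outside its edge). Outline centred on the pad. Origin: centre of its underside, at table height; z up. Drawn elbow at the -x -y corner, so a bracket in place has the pad's x, y and yaw.
- pad_small_l: Fixed flat black foam pad, 110 x 110 mm, 4 mm thick, lying on the table; white line on its top: the outline of the small L-bracket (56 mm arms, 18 mm wide, drawn about 4 mm outside its edge). Outline centred on the pad. Origin: centre of its underside, at table height; z up. Drawn elbow at the -x -y corner, so a bracket in place has the pad's x, y and yaw.
- pad_round: Fixed flat black foam pad, 110 x 110 mm, 4 mm thick, lying on the table; white line on its top: a circle for the jar (56 mm jar, drawn about 4 mm outside its edge). Outline centred on the pad. Origin: centre of its underside, at table height; z up.
- pad_rect: Fixed flat black foam pad, 110 x 110 mm, 4 mm thick, lying on the table; white line on its top: a long rectangle for the bit holder (86 mm along x, 28 mm along y, drawn about 4 mm outside its edge). Outline centred on the pad. Origin: centre of its underside, at table height; z up.
Things that resemble listed ones, but are neither listed nor needed, are in the scene too. Leave any orange or yellow look-alike of the large_bracket alone.

How it is judged (in metres and radians):
At the end, for the whole second after the job is handed in: Each piece rests still on the pad with its outline: centre within 12 mm of the pad's, underside within 4 mm of the pad's top, level within 0.1 rad; brackets and bit holder turned as drawn within 0.2 rad (bracket elbow on the drawn elbow, bit holder either way round) (horizontal distance between large_bracket and pad_large_l below 0.012 m and height (world z) of large_bracket between 0 and 0.008 m and angle between each of large_bracket, small_bracket, jar, bit_holder's own z axis and vertical below 0.1 rad and linear speed of each of large_bracket, small_bracket, jar, bit_holder below 0.01 m/s and angular speed of each of large_bracket, small_bracket, jar, bit_holder below 0.2 rad/s and angle between the x axis of large_bracket and the x axis of pad_large_l, either way round below 0.2 rad and x of large_bracket_elbow in the frame of pad_large_l below -0.005 m and y of large_bracket_elbow in the frame of pad_large_l below -0.005 m and horizontal distance between small_bracket and pad_small_l below 0.012 m and height (world z) of small_bracket between 0 and 0.008 m and angle between the x axis of small_bracket and the x axis of pad_small_l, either way round below 0.2 rad and x of small_bracket_elbow in the frame of pad_small_l below -0.005 m and y of small_bracket_elbow in the frame of pad_small_l below -0.005 m and horizontal distance between jar and pad_round below 0.012 m and height (world z) of jar between 0 and 0.008 m and horizontal distance between bit_holder and pad_rect below 0.012 m and height (world z) of bit_holder between 0 and 0.008 m and angle between the x axis of bit_holder and the x axis of pad_rect, either way round below 0.2 rad); the robot touches nothing.
It fails at once if the jar is tipped over (more than 0.6 rad from upright) (angle between jar's own z axis and vertical above 0.6 rad).
It also fails if it takes over 120 s, if anything falls off the work surface, if the arm or the gripper's body presses on something with over 40 N, if the wrist force passes 120 N, or if a joint passes its speed limit or range.

## Working session

There is one attempt and no reset: what is moved stays moved. The work goes in short steps, each a Python script; the robot and the scene stay as the last script left them, time stands still between calls to the robot, and variables do not carry over. Pictures are saved under pics/ and viewed, at most 14 in all, crops included, and the job is handed in when it is done.

```bash
ls; mkdir -p pics
python3 - <<'E'
from workcell import *
import cv2,numpy as np
for n in("top","scene"):
    c=camera(n);cv2.imwrite(f"pics/{n}0.png",c["image"]);np.savez(f"{n}0.npz",**c)
    print(n,c["fx"],c["fy"],c["cx"],c["cy"],np.round(c["cam_to_world"],3).tolist(),[k for k in c])
print(grip_point_offset,read_state()["time"])
E
```

```text
pics
top 488.56369282196175 488.56369282196175 323.20214645895277 239.07969275481997 [[0.027, 0.984, -0.175, 272.27], [-1.0, 0.028, 0.005, 36.607], [0.01, 0.175, 0.985, 1229.767], [0.0, 0.0, 0.0, 1.0]] ['image', 'range_z', 'fx', 'fy', 'cx', 'cy', 'cam_to_world']
scene 610.3096591875085 610.3096591875085 321.7974033609961 244.27751524574578 [[0.617, -0.516, 0.595, 1197.682], [0.787, 0.422, -0.45, -518.372], [-0.019, 0.745, 0.666, 856.785], [0.0, 0.0, 0.0, 1.0]] ['image', 'range_z', 'fx', 'fy', 'cx', 'cy', 'cam_to_world']
-18.700000000000003 0.1
```

View pics/top0.png

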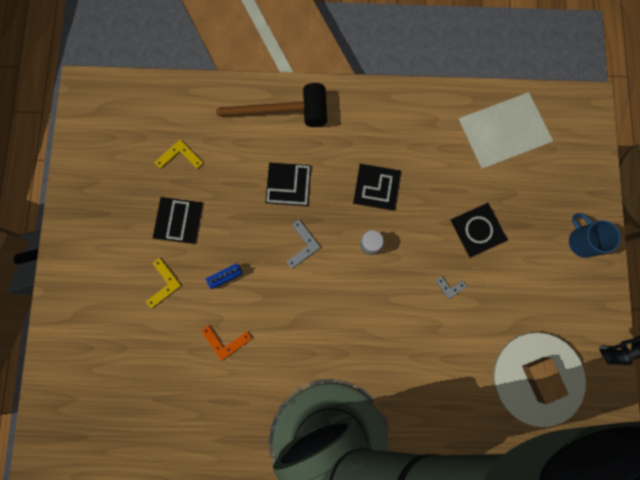

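View pics/scene0.png

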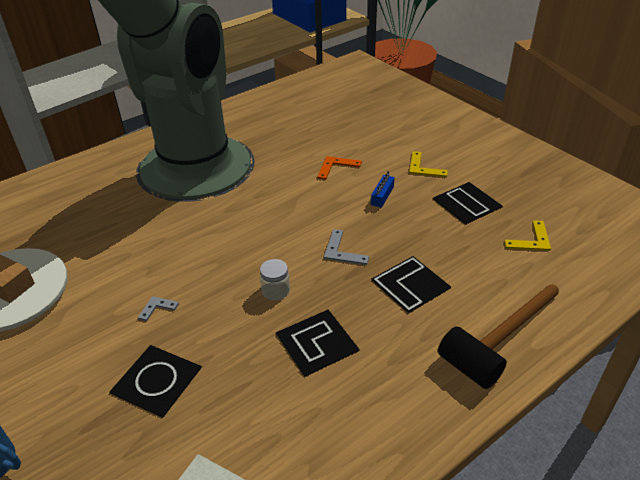

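Chrome brackets: large at top-image (303,244), small at (451,288). The yellow ones at (180,155) and (165,283) and the orange one at (227,342) are look-alikes to leave. Jar at (372,242), holder at (225,276). Pads: large L (288,184), small L (378,187), circle (479,230), rectangle (178,220). Next I measure on rectified plan views from both cameras.

```bash
cat > vis.py <<'E'
import cv2,numpy as np
def proj(c,P):
    M=np.linalg.inv(c["cam_to_world"]);p=np.asarray(P,float)@M[:3,:3].T+M[:3,3]
    return np.c_[c["fx"]*p[:,0]/-p[:,2]+c["cx"],c["fy"]*-p[:,1]/-p[:,2]+c["cy"]]
S=2; X1,Y1,W,H=900,500,1000,650   # plan view: up=+x, left=+y, S px/mm
def ortho(c,z):
    q=np.array([[0,0],[W*S,0],[W*S,H*S],[0,H*S]],np.float32)
    P=np.c_[X1-q[:,1]/S,Y1-q[:,0]/S,np.full(4,z)]
    return cv2.warpPerspective(c["image"],cv2.getPerspectiveTransform(proj(c,P).astype(np.float32),q),(W*S,H*S),flags=cv2.INTER_CUBIC)
def world(p): return np.array([X1-p[1]/S,Y1-p[0]/S])
def pix(x,y): return int((Y1-y)*S),int((X1-x)*S)
def blobs(mask,amin,amax):
    out=[]
    for k in cv2.findContours(mask.astype(np.uint8),cv2.RETR_EXTERNAL,cv2.CHAIN_APPROX_NONE)[0]:
        a=cv2.contourArea(k)/S**2
        if amin<a<amax:
            r=cv2.minAreaRect(k);c=world(r[0])
            m=cv2.moments(k);g=world((m["m10"]/m["m00"],m["m01"]/m["m00"]))
            b=cv2.boxPoints(r);e=b[1]-b[0];f=b[2]-b[1]
            e=e if np.hypot(*e)>=np.hypot(*f) else f
            yaw=np.arctan2(-e[0],-e[1])%np.pi  # world dir of long side: dx=-dv, dy=-du
            out.append(dict(c=c,g=g,dims=sorted(np.array(r[1])/S),yaw=yaw,area=a,k=k))
    return out
def lyaw(b):  # elbow at -x-y: centroid offset is along yaw+225deg
    d=b["g"]-b["c"];rough=np.arctan2(d[1],d[0])-np.deg2rad(225)
    return (b["yaw"]+np.round((rough-b["yaw"])/(np.pi/2))*np.pi/2+np.pi)%(2*np.pi)-np.pi
E
python3 - <<'E'
from vis import *
for n in("top","scene"):
    c=dict(np.load(n+"0.npz"))
    print(n)
    def show(t,bs):
        for b in bs: print(t,b["c"].round(1),"g",b["g"].round(1),"dims",np.round(b["dims"],1),"yaw%.3f L%.3f area%d"%(b["yaw"],lyaw(b),b["area"]))
    o=ortho(c,6);h=cv2.cvtColor(o,cv2.COLOR_BGR2HSV);s,v=h[...,1],h[...,2]
    cv2.imwrite(f"pics/o_{n}.png",cv2.resize(o,(800,520),interpolation=cv2.INTER_AREA))
    show("chrome",blobs((s<60)&(v>80),900,6000))
    o=ortho(c,4);h=cv2.cvtColor(o,cv2.COLOR_BGR2HSV);s,v=h[...,1],h[...,2]
    for b in blobs(cv2.morphologyEx((v<45).astype(np.uint8),cv2.MORPH_CLOSE,np.ones((13,13))),9000,15000):
        show("PAD",[b])
        m=np.zeros(v.shape,np.uint8);cv2.drawContours(m,[b["k"]],-1,1,-1);m=cv2.erode(m,np.ones((13,13)))
        show("   line",blobs((m>0)&(v>90),500,9000))
    for z,t in((60,"lid"),):
        h=cv2.cvtColor(ortho(c,z),cv2.COLOR_BGR2HSV);show(t,blobs((h[...,1]<60)&(h[...,2]>80),1200,3000))
    for z in(30,):
        h=cv2.cvtColor(ortho(c,z),cv2.COLOR_BGR2HSV);show("blue",blobs((abs(h[...,0].astype(int)-115)<12)&(h[...,1]>140),1000,5000))
E
```

```text
top
chrome [ 387.1 -292.3] g [ 376.8 -290.2] dims [56.7 57.3] yaw2.193 L-0.948 area1725
chrome [487.2 -91.8] g [487.3 -91.9] dims [55.9 64.3] yaw2.356 L0.785 area2774
chrome [476.8 101.8] g [474.8  81.2] dims [91.6 91.9] yaw0.678 L0.678 area3582
chrome [ 526.9 -366.6] g [ 526.9 -366.7] dims [69.3 69.7] yaw0.785 L0.785 area3810
chrome [529.5 405.2] g [529.5 405.1] dims [ 43.1 101.1] yaw3.041 L1.470 area4197
chrome [ 633.4 -104.6] g [ 625.6 -110.1] dims [70.9 71.2] yaw2.992 L-0.149 area3450
PAD [ 527.1 -367.4] g [ 527.1 -367.1] dims [107.2 109.4] yaw2.024 L-2.688 area11418
   line [ 527.3 -367.3] g [ 527.3 -367.4] dims [68.6 68.6] yaw2.356 L0.785 area3712
PAD [ 633.3 -105.2] g [ 633.2 -105.1] dims [107.6 108.2] yaw1.424 L-1.717 area11373
   line [ 634.  -104.9] g [ 626.2 -110.4] dims [70.1 70.4] yaw2.991 L-0.151 area3321
lid [ 261.5 -457.8] g [ 259.7 -466.3] dims [22.  83.5] yaw1.571 L0.000 area1327
lid [ 382.  -277.7] g [ 372.1 -275.8] dims [54.1 54.8] yaw2.196 L-0.945 area1572
lid [476.8 -86.5] g [477.8 -86.2] dims [53.9 60.8] yaw2.678 L2.678 area2532
blue [387.1 272.7] g [387.2 272.
[... 989 characters left out ...]
1] dims [112.6 112.7] yaw1.529 L-1.612 area12409
   line [633.8 122.8] g [620.  109.9] dims [103.1 103.4] yaw3.099 L-0.043 area5939
PAD [ 634.2 -109.5] g [ 634.2 -109.5] dims [111.7 112.3] yaw2.992 L-0.149 area12252
   line [ 632.5 -108. ] g [ 624.9 -113.6] dims [70.  70.3] yaw2.992 L-0.150 area3329
lid [ 439.  -309.8] g [ 428.7 -308.2] dims [53.4 54. ] yaw0.615 L-0.956 area1488
lid [ 500.7 -103.7] g [487.3 -95.2] dims [52.3 97.4] yaw2.588 L-2.124 area2570
lid [ 669.5 -135. ] g [ 662.5 -140.2] dims [65.7 66. ] yaw2.989 L-0.153 area2936
lid [ 757.  -385.4] g [ 756.6 -395.6] dims [38.1 91. ] yaw0.896 L0.896 area1757
blue [402.  257.8] g [405.9 254.6] dims [ 36.2 118.4] yaw2.068 L2.068 area3046
```

View pics/o_top.png

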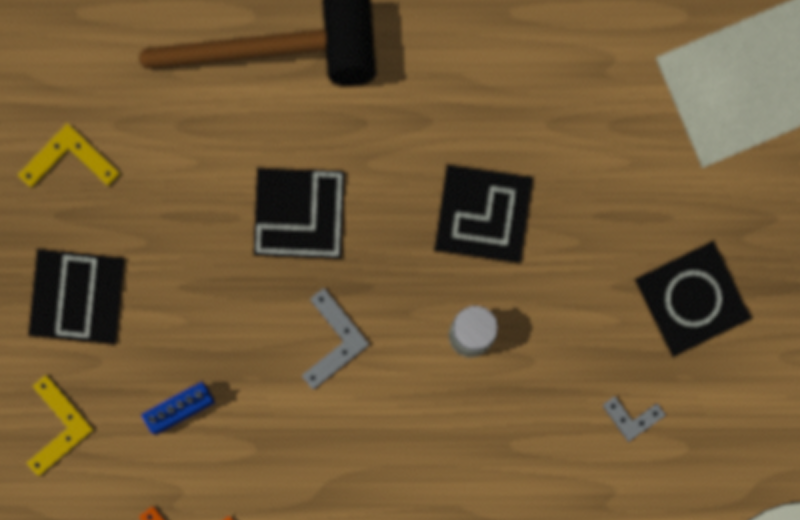

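Both views agree, apart from a 3–4 mm bias in y that nearly cancels between pick and place. The plan view confirms chrome large at (340,340) and small at (633,415), with the drawn elbows at the lower right. First I'll place the small bracket.

```bash
cat > job.py <<'E'
from workcell import *
import numpy as np, cv2
from scipy.spatial.transform import Rotation as Ro
A=np.array
def Rdown(a):  # closing direction at world angle a
    y=A([np.cos(a),np.sin(a),0]);z=A([0,0,-1.]);return np.column_stack([np.cross(y,z),y,z])
def rot2(a): return A([[np.cos(a),-np.sin(a)],[np.sin(a),np.cos(a)]])
def snap(n):
    for c in("top","scene"): cv2.imwrite(f"pics/{n}_{c}.png",camera(c)["image"])
def plan(obj,goal,grasps,zp,hi,sym=False):
    """obj/goal=(x,y,yaw); grasps: (local x,y, local closing angle)"""
    best=None; q0=A(read_state()["qpos"])
    for gx,gy,ga in grasps:
        for f in(0,np.pi):
            for s in((0,np.pi) if sym else (0,)):
                P=[]
                for (x,y,w) in(obj,(goal[0],goal[1],goal[2]+s)):
                    P.append((A([x,y])+rot2(w)@[gx,gy],Rdown(w+ga+f)))
                qs=[inverse_kinematics([*p,z],R) for p,R in P for z in(hi,zp+5)]
                if any(q is None for q in qs): continue
                qs=A(qs); c=abs(qs[0]-q0).max()+abs(qs[2]-qs[0]).max()
                m=2.4-abs(qs[:,6]).max()
                if m<0: continue
                if best is None or c<best[0]: best=(c,P)
    return best
def pickplace(name,obj,goal,grasps,zp,hi=120,sym=False,straight=False):
    b=plan(obj,goal,grasps,zp,hi,sym)
    if b is None: print("no plan");return
    (p,R),(p2,R2)=b[1]
    print(name,"cost",round(b[0],2),p.round(1),p2.round(1))
    movep([*p,hi],R)
    if movel([*p,zp],max_speed=80,guard=15): print("CONTACT",read_state()["eef_pos"])
    clamp();s=read_state();print("gap",s["finger_gap"],"F",s["gripper_force"],"tcp",np.round(s["eef_pos"],1))
    movel([*p,hi]);print("gap lifted",read_state()["finger_gap"])
    snap(name+"_lift")
    (movel([*p2,hi],R2) if straight else movep([*p2,hi],R2))
    hit=movel([*p2,zp+4.7],max_speed=60,guard=12);print("guard",hit,np.round(read_state()["eef_pos"],1))
    wait(.2);open_gripper();movel([*p2,hi])
    s=read_state();print("t",s["time"],"gap",s["finger_gap"])
SB=(387.3,-294,-.951);LB=(476.8,100.3,.673);JAR=(481,-90.1,0);BH=(387.2,271,2.07)
PS=(633.2,-106.5,-.15);PL=(634.5,124.4,-.043);PR=(526.5,-368.9,0);PB=(529.7,403.8,3.04)
h=np.pi/2
E
python3 - <<'E'
from job import *
pickplace("small",SB,PS,[(10,-19,h),(-19,10,0)],1.0)
E
```

```text
small cost 0.89 [ 384.4 -272.7] [615.9 -93.8]
gap 15.81466065506815 F 58.47543954849243 tcp [ 384.4 -272.8    1.3]
gap lifted 15.638640191396384
guard False [616.1 -93.8   6. ]
t 9.7083 gap 84.87306779538227
```

Run:
```python
from job import *
from vis import *
c=camera("top");o=ortho(c,8);l=cv2.imread("pics/small_lift_scene.png")
u,v=pix(633,-106);a=cv2.resize(o[v-150:v+150,u-150:u+150],(400,400))
cv2.imwrite("pics/chk1.png",np.hstack([a,cv2.resize(l[200:400,60:260],(400,400))]))
```

```text
(no output)
```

View pics/chk1.png

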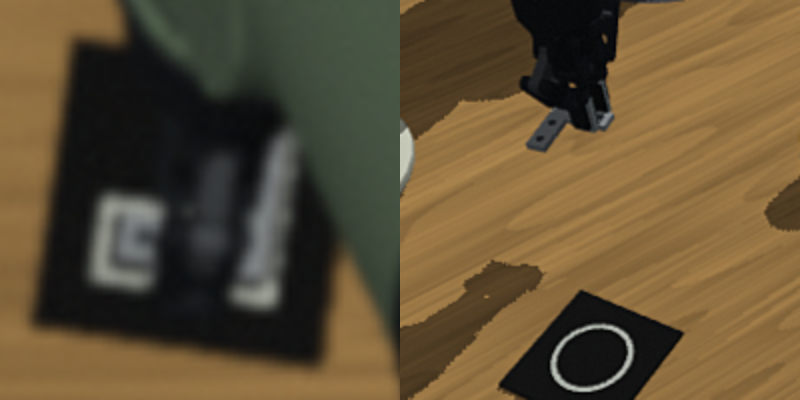

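The left crop shows the small bracket in its outline, partly hidden by the arm; the right crop shows it was held level. Jar next, carried along straight lines.

Run:
```python
from job import *
pickplace("jar",JAR,PR,[(0,0,a) for a in np.linspace(0,np.pi,7)[:-1]],10,hi=140,straight=True)
c=camera("top");cv2.imwrite("pics/chk2.png",cv2.resize(c["image"][140:320,240:560],(800,450),interpolation=cv2.INTER_CUBIC))
```

```text
jar cost 0.82 [481.  -90.1] [ 526.5 -368.9]
gap 54.47144701215552 F 60.35767626017332 tcp [481.1 -90.2  10.6]
gap lifted 54.16672420131241
guard False [ 526.6 -369.    14.9]
t 19.55 gap 85.55145937012028
```

View pics/chk2.png

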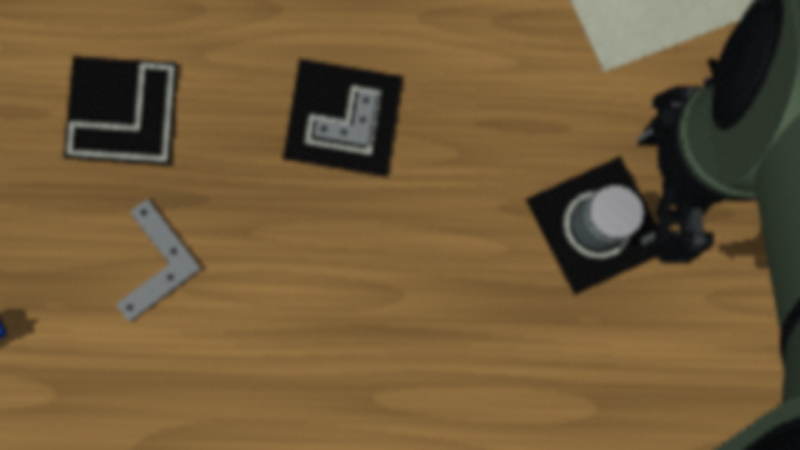

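The small bracket sits inside its outline at (345,115) and the jar stands in its circle at (610,215). Next, the large bracket and the holder.

Run:
```python
from job import *
pickplace("large",LB,PL,[(-5,-34,h),(-34,-5,0)],1.0)
pickplace("holder",BH,PB,[(0,0,h)],4,hi=140,sym=True)
p=read_state()["eef_pos"];print(np.round(p,1))
movep([430,0,300],Rdown(h))
from vis import *
for n in("top","scene"):
    c=camera(n);np.savez(f"{n}9.npz",**c);cv2.imwrite(f"pics/{n}9.png",c["image"])
c=dict(np.load("top9.npz"))
cv2.imwrite("pics/chk3.png",cv2.resize(c["image"][130:280,130:530],(800,300),interpolation=cv2.INTER_CUBIC))
```

```text
large cost 1.14 [453.3  75.2] [600.3 120.9]
gap 19.767169999135245 F 58.37901949882507 tcp [453.4  75.2   1.3]
gap lifted 19.652818678087538
guard False [600.5 120.9   6. ]
t 29.05 gap 85.29937092146153
holder cost 1.23 [387.2 271. ] [529.7 403.8]
gap 27.162801615117683 F 59.555583000183105 tcp [387.2 271.    4.2]
gap lifted 26.93817597005654
guard False [529.8 403.9   8.9]
t 38.7 gap 85.59816666918832
[529.4 403.4 139. ]
```

View pics/chk3.png

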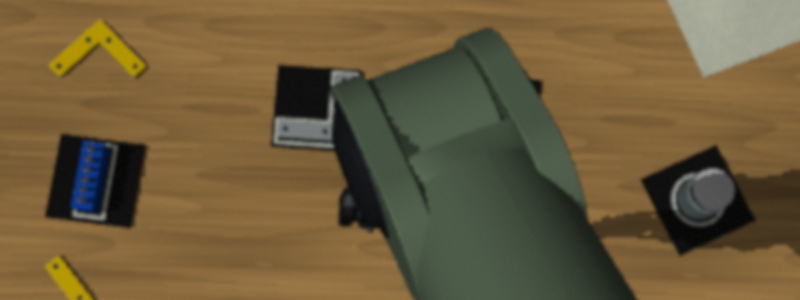

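View pics/scene9.png

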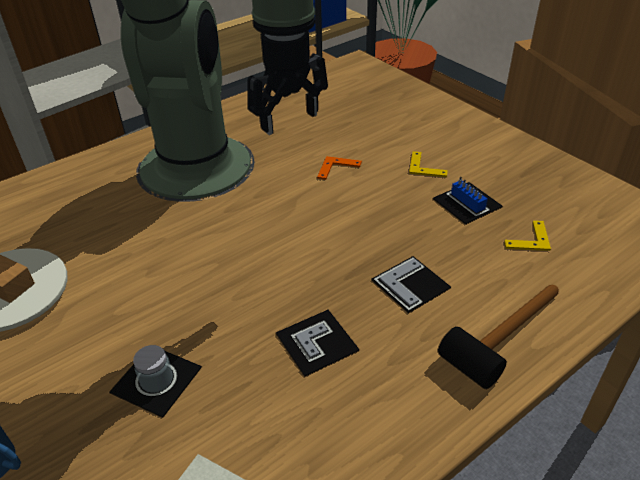

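All four look in place. One numeric check of the residuals, especially for the tall pieces, where parallax matters.

Run:
```python
from vis import *
for n in("top","scene"):
    c=dict(np.load(n+"9.npz"))
    h=cv2.cvtColor(ortho(c,34),cv2.COLOR_BGR2HSV)
    for b in blobs((abs(h[...,0].astype(int)-115)<12)&(h[...,1]>140),1000,5000): print(n,"holder",b["c"].round(1),np.round(b["dims"],1),round(b["yaw"],3))
for n,P in(("top",(527.3,-367.3,405.4,529.6)),("scene",(525.6,-370.5,402.1,529.5))):
    c=dict(np.load(n+"9.npz"));im=c["image"].copy()
    im=cv2.resize(im,None,fx=4,fy=4,interpolation=cv2.INTER_CUBIC)
    def draw(pts,col): cv2.polylines(im,[np.round((proj(c,pts)+.5)*4).astype(int)],True,col,1)
    t=np.linspace(0,2*np.pi,40)
    for z,r in((4,28),(64,26)): draw(np.c_[P[0]+r*np.cos(t),P[1]+r*np.sin(t),0*t+z],(0,0,255))
    for z in(4,34):
        R=A=np.array([[np.cos(3.04),-np.sin(3.04)],[np.sin(3.04),np.cos(3.04)]])
        q=np.array([[43,14],[43,-14],[-43,-14],[-43,14]])@R.T+[P[3],P[2]];draw(np.c_[q,[z]*4],(0,255,0))
    a=[]
    for x,y in((P[0],P[1]),(P[3],P[2])):
        u,v=(proj(c,[[x,y,20]])[0]*4).astype(int);a.append(im[max(v-150,0):v+150,max(u-150,0):u+150])
    a=[cv2.resize(k,(300,300)) for k in a];cv2.imwrite(f"{n}_ov.png",np.hstack(a))
cv2.imwrite("pics/ov.png",np.vstack([cv2.imread("top_ov.png"),cv2.imread("scene_ov.png")]))
```

```text
top holder [528.7 403.6] [39.8 90.5] 3.042
scene holder [541.6 387.8] [ 59.4 108.9] 3.038
```

View pics/ov.png

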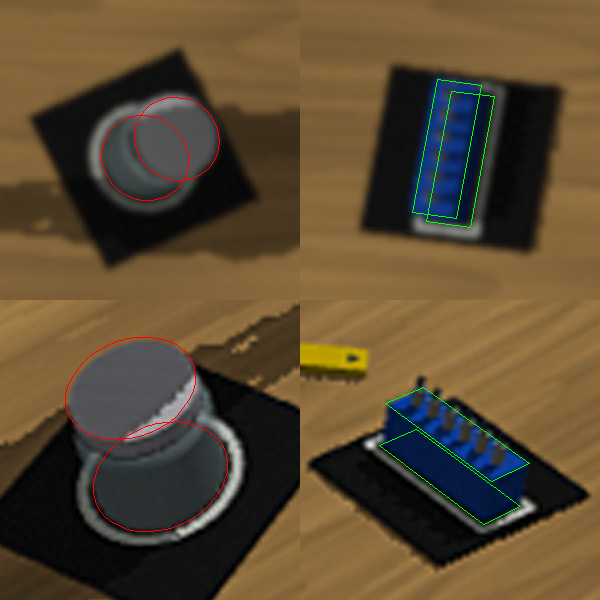

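The overlays, drawn at the pad poses, match the jar and the holder to within about 3 mm, and both brackets lie inside their outlines. Handing in.

```bash
python3 -c "
from workcell import *
print(finish_job(),read_state()['time'])"
```

```text
the job is handed in; nothing more can be done
the job is handed in; nothing more can be done
```

All four pieces are on their matching pads, in line with their outlines as far as the camera checks show, and the job is handed in; it gave no verdict back.

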